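Proof-pull a press-fit wine-rack peg

TASK

On the cellar bench three wine-rack pegs, each press-fitted in a wooden block, stand in sprung proof stands. Prove the peg with the thick round cap: grip it, pull it slowly straight up until its block has risen about 20 mm against the springs, hold that pull for a second, then ease the block gently all the way back down and let go. Do not pull harder than that, and do not touch the plain round peg, the square peg or their stands.

Things in the scene. Friction and masses are not known exactly. Their poses are not given: they have to be found in the camera images.
- capped_peg: Peg to prove: upright aluminium, stem 20 mm across, ending at the top in a solid round cap 36 mm across, 28 mm tall, to be gripped across its diameter from above, from any side. Origin: centre of the cap, 146 mm above the bench at the start (cap from 132 to 160 mm), z up. Press-fitted in the middle of a wooden block in a fixed steel stand; it comes out of the block only above about 34 N.
- capped_block (a joint): Height in m by which the capped peg's wooden block (124 x 70 x 40 mm, top 52 mm above the bench) has risen: 0 fully down, stop at 0.038. It slides only vertically. Peg and block weigh about 6 N and the springs add 0.4 N per mm, so 20 mm takes about 14 N; let go, the block drops back.
- stand_plain: Bystander: stand with a plain round aluminium peg 20 mm across, no cap, top at 160 mm. Origin: centre of the base plate's underside, on the bench below the peg. All three stands: plate 140 (x) x 90 (y) mm, fixed, turned up to 25 degrees; two upright guide rods with springs 48 mm from the peg along +x and -x, tops 110 mm above the bench; wooden block between.
- stand_square: Bystander: the same stand and block with a square aluminium peg 22 mm wide, top at 160 mm. Origin: centre of the base plate's underside, on the bench below the peg; x along the line of the guide rods.
Mind the look-alikes: they are no part of the job. What is shaped like the part that bears capped_peg but pink is not meant.

How it is judged:
On the way:
1. the capped peg is gripped and pulled so that its block stands 13 to 29 mm up for half a second (value of joint capped_block between 0.013 and 0.029 m and contact force between the fingers and capped_peg above 2 N), for 0.5 s.
At the end, for the whole second after the job is handed in: The capped peg's block is fully down again (within 3 mm), the peg still seated in it (cap centre below 150 mm), at rest (value of joint capped_block below 0.003 m and height (world z) of capped_peg below 0.15 m and linear speed of capped_peg below 0.02 m/s); the robot touches nothing.
It fails at once if the capped peg's block is pulled more than 33 mm up (overloaded) (value of joint capped_block above 0.033 m).
It fails at once if the capped peg's block is jerked up or let drop (faster than 0.3 m/s) (velocity of joint capped_block above 0.3 m/s or velocity of joint capped_block below -0.3 m/s).
It fails at once if the plain or the square peg or its stand is touched by the robot with more than 2 N (contact force between any of the fingers, the arm and stand_plain above 2 N or contact force between any of the fingers, the arm and stand_square above 2 N).
It also fails if it takes over 38 s, if anything falls off the work surface, if the arm or the gripper's body presses on something with over 40 N, if the wrist force passes 120 N, or if a joint passes its speed limit or range.

ROBOT

A 6-joint arm with a two-finger parallel gripper is mounted at the origin on the work surface. World frame = base frame: x ahead of the robot, y to its left, z up, the work surface at z = 0. Lengths are in m, angles in rad, forces in N, time in s.
With the tool pointing down it reaches from about 0.35 to 0.85 m from the base axis. Payload 8.1 kg.
Tool frame: the origin (TCP) lies at the centre of the arm's flange, where the gripper is bolted on; the fingertips stand 186 mm ahead of it and the grasp point (between the pads) lies 167 mm ahead of it; z points along the fingers, y is the line along which they close (so a half turn about z gives the same grasp; the last joint's range is limited). The gripper opens to 93 mm and grips with 3 to 60 N. Pads are 15 mm wide; open, the fingers measure 128 mm over their backs; the gripper's body (75 mm by 188 mm) begins 65 mm behind the grasp point.
Start: joints at [-1.232, 0.13, 1.488, -0, 1.523, -0.085], TCP at [0.247, -0.547, 0.405] pointing down, gripper open.
Joint ranges: [-2.96, 2.96], [-0.89, 2.26], [0.02, 2.5], [-1.34, 4.48], [0, 2.73], [-2.66, 2.66]. Speed limits (rad/s): [2.39, 2.39, 2.79, 3.14, 3.14, 3.14].

INTERFACE

Orientations are given as a rotation vector (axis times angle).
In Python, from plant import robot gives the robot as it stands.
- The arm moves only by the tool apply_moves, never from a script. Its argument "series" is a list of rows, each a list of 2 entries, a list of its own where there are three numbers: the shift along the tool's x, y, z in mm, then the turn, a rotation vector about the tool's x, y, z in rad. A call has 1 to 12 rows; each row shifts and turns the commanded pose from where the row before left it, along the tool's axes as they then stand; what a row does not reach is not made up. A row lasts 1/12 s, in which the tool goes at most 41.7 mm and 7.16 degrees, less where a joint would pass 70% of its speed; a pose out of reach is approached as far as the arm can. A call is refused whole if a number of a shift passes 41.7 or a number of a turn 0.125, either way. A call with a gripper value outside its range is refused whole. "claw" is the opening, from 0 (shut) to 1 (fully open), set as the call begins (left out, the last holds). The fingers move at their own pace and stop on an object; "newtons" is the grip in N (left out, the last holds). Time passes only in rows, so rows that do not move let the fingers close. It gives the time, the measured TCP pose, the force, the opening and the grip force at its end, in the units of the state.
- robot.read_state(): the state, without advancing time (a new reading comes with each control period).
- robot.read_camera(name): name is "side" or "top" or "wrist"; returns (picture, depth): 420x560x3 uint8, blue, green, red; 420x560 float32, m along the optical axis (not along the pixel's ray), 0 where there is no reading.
- robot.calibration(name): a dict with "fx", "fy", "cx", "cy" (pixels), "extrinsics" (4x4, takes a point from world to camera coordinates). Camera axes: x right, y down, z forward; pixel columns grow to the right and rows downward; lengths in m; the calibration is good to about 2 mm. A picture is of the moment at which its call begins: read the wrist's pose just before it. calibration takes no time and is no camera call; for the wrist camera it gives the pose at the moment of the call.
- robot.close_job(): hands the job in; it is judged then, once.
The state is a dict: "t": time; "q": joint angles; "dq": joint speeds; "joint_torque": joint torques, N m; "tool_pos": TCP position; "orientation": TCP orientation; "force": force on the tool from outside, world axes, zero at the start; "wrist_torque": the same for the moment, N m; "opening": finger opening in m; "gripper_force": force on a finger pad.
Only numpy, scipy, OpenCV 4.12 (cv2) and the standard library are available. Lean on these libraries where they do the work, as an engineer would, in place of code of your own. Each camera call takes 0.05 s, during which the arm holds its last target. There are 200 camera calls.

## Working session

There is one attempt and no reset: what is moved stays moved. The work goes in short steps, Python scripts to look and compute and a tool call to move; the robot and the scene stay as the last step left them, time stands still between calls to the robot, and variables do not carry over. Pictures are saved under pics/ and viewed, at most 10 in all, crops included, and the job is handed in when it is done.

Besides the shell and the picture viewer there is one more tool, called after ">>>" in YAML: its name, and indented under it one key for each argument. apply_moves: Moves the arm, as the interface text tells. Its arguments: {"type":"object","properties":{"series":{"type":"array"},"claw":{"type":"number"},"newtons":{"type":"number"}},"required":["series"]}

```bash
mkdir -p pics; python3 - <<'E'
from plant import robot
import cv2,numpy as np
s=robot.read_state();print({k:np.round(v,3).tolist() for k,v in s.items()})
for n in("top","side"):
    p,d=robot.read_camera(n);cv2.imwrite(f"pics/{n}0.png",p);np.save(f"{n}0.npy",d)
    c=robot.calibration(n);print(n,c["fx"],c["cx"],c["cy"],np.round(c["extrinsics"],3).tolist())
E
```

```text
{'t': 0.0, 'q': [-1.232, 0.131, 1.489, -0.0, 1.523, -0.085], 'dq': [-0.001, -0.0, -0.001, -0.002, -0.0, 0.0], 'joint_torque': [0.0, -55.985, -49.176, 0.077, 0.036, -0.0], 'tool_pos': [0.247, -0.547, 0.404], 'orientation': [-3.07, -0.66, 0.0], 'force': [0.108, -0.009, -0.726], 'wrist_torque': [0.037, -0.011, -0.029], 'gripper_force': 0.0, 'opening': 0.093}
top 396.95133241928045 280.4443728767971 211.19576498201099 [[0.008, -1.0, -0.004, -0.083], [-0.994, -0.008, -0.106, 0.501], [0.106, 0.005, -0.994, 0.955], [0.0, 0.0, 0.0, 1.0]]
side 411.01275839127635 272.7887946104984 206.59412540161262 [[-0.985, -0.174, 0.015, 0.488], [-0.116, 0.588, -0.801, 0.207], [0.13, -0.79, -0.599, 1.041], [0.0, 0.0, 0.0, 1.0]]
```

View pics/top0.png

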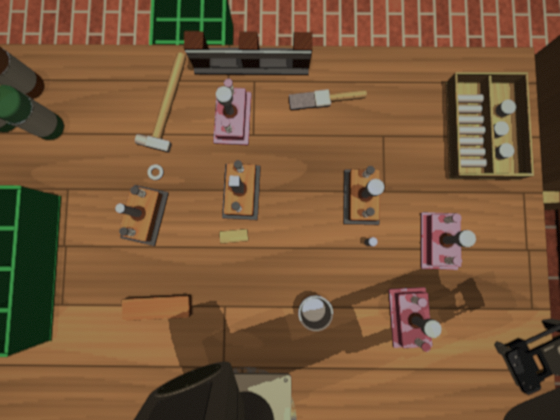

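View pics/side0.png

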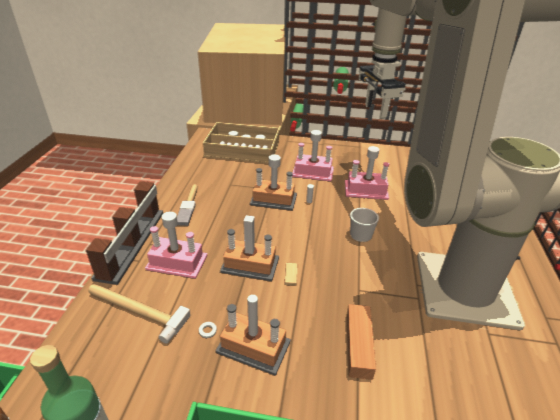

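The top view shows the orange-block capped peg with its cap at about (375,187). The plain peg is at (120,209), the square peg at (235,181), and the pink look-alikes elsewhere. In the side view the capped peg's cap is at about (274,161).

```bash
cat > h.py <<'E'
import numpy as np,cv2
def ray(c,u,v,z):
    E=np.array(c["extrinsics"]);R,t=E[:3,:3],E[:3,3];o=-R.T@t
    d=R.T@np.array([(u-c["cx"])/c["fx"],(v-c["cy"])/c["fy"],1]);return o+d*(z-o[2])/d[2]
def point(c,u,v,depth):
    E=np.array(c["extrinsics"]);u,v=np.asarray(u),np.asarray(v)
    P=np.stack([(u-c["cx"])/c["fx"]*depth,(v-c["cy"])/c["fy"]*depth,depth],-1)
    return (P-E[:3,3])@E[:3,:3]
def cap(c,p,d,near,r=0.05):
    """points between z .150-.168 near a guess -> centre of the cap top"""
    v,u=np.nonzero(d>0);P=point(c,u,v,d[v,u])
    m=(np.abs(P[:,2]-.160)<.006)&(np.hypot(*(P[:,:2]-near).T)<r)
    Q=P[m];(cx,cy),rad=cv2.minEnclosingCircle(Q[:,:2].astype(np.float32))
    return m.sum(),np.median(Q[:,2]),(cx,cy),rad,Q[:,:2].mean(0)
E
python3 - <<'E'
from plant import robot
from h import *
from scipy.spatial.transform import Rotation as Ro
ct=robot.calibration("top");cs=robot.calibration("side")
g=ray(ct,376,187,.16);print("top ray",g,"side ray",ray(cs,274,159,.16))
for n,c in(("top",ct),("side",cs)):
    print(n,cap(c,None,np.load(n+"0.npy"),g[:2]))
for u,v in((235,181),(120,209),(467,239),(370,170),(370,213)):print(u,v,ray(ct,u,v,.16 if u!=370 else .11))
print(Ro.from_rotvec(robot.read_state()["orientation"]).as_matrix().round(4))
E
```

```text
top ray [ 0.54121215 -0.28426678  0.16      ] side ray [ 0.54176461 -0.26987316  0.16      ]
top (np.int64(217), np.float64(0.15908992257035895), (0.5414912104606628, -0.28269341588020325), 0.017597338184714317, array([ 0.5412471 , -0.28241346]))
side (np.int64(67), np.float64(0.15917403207020198), (0.5425556898117065, -0.28247642517089844), 0.01877911575138569, array([ 0.54320042, -0.27928962]))
235 181 [0.55195787 0.01883839 0.16      ]
120 209 [0.48933135 0.26379969 0.16      ]
467 239 [ 0.43134929 -0.47461077  0.16      ]
370 170 [ 0.58897013 -0.28313303  0.11      ]
370 213 [ 0.49019703 -0.28159945  0.11      ]
[[ 9.115e-01  4.112e-01 -6.000e-04]
 [ 4.112e-01 -9.115e-01  1.600e-03]
 [ 1.000e-04 -1.700e-03 -1.000e+00]]
```

>>> apply_moves:
  series:
    - [[12,-4,0],[0,0,0]]
    - [[24,-7.5,0],[0,0,0]]
    - [[34,-11,0],[0,0,0]]
    - [[38,-12,0],[0,0,0]]
    - [[38,-12,0],[0,0,0]]
    - [[38,-12,0],[0,0,0]]
    - [[38,-12,0],[0,0,0]]
    - [[38,-12,0],[0,0,0]]
    - [[38,-12,0],[0,0,0]]
    - [[36,-11.5,0],[0,0,0]]
    - [[27,-8.5,0],[0,0,0]]
    - [[16,-5.5,0],[0,0,0]]
  claw: 1

```text
t: 1.1
tool_pos: [0.5433, -0.2788, 0.4044]
orientation: [-3.069, -0.665, -0.001]
force: [-0.6, -0.5, 0.1]
opening: 0.0928
gripper_force: 0.0
```

>>> apply_moves:
  series:
    - [[0,0,0],[0,0,0]]
    - [[0,0,0],[0,0,0]]
    - [[0,0,0],[0,0,0]]

```text
t: 1.35
tool_pos: [0.5407, -0.2824, 0.4045]
orientation: [-3.071, -0.661, 0.001]
force: [0.3, -0.1, -0.1]
opening: 0.0931
gripper_force: 0.0
```

```bash
python3 - <<'E'
from plant import robot
from h import *
from scipy.spatial.transform import Rotation as Ro
s=robot.read_state();c=robot.calibration("wrist");p,d=robot.read_camera("wrist");cv2.imwrite("pics/w1.png",p)
R=Ro.from_rotvec(s["orientation"]).as_matrix();T=np.array(s["tool_pos"]);print(T.round(4),R.round(3),s["force"])
def rep(n,r):
    print(n,r); x,y=r[2];print("tool shift mm",(R.T@(np.array([x,y,.313])-T)*1000).round(1))
rep("wrist",cap(c,p,d,np.array([.5415,-.2825])))
c=robot.calibration("top");p,d=robot.read_camera("top");cv2.imwrite("pics/t1.png",p)
E
```

```text
[ 0.5407 -0.2824  0.4045] [[ 0.911  0.411 -0.001]
 [ 0.411 -0.911  0.   ]
 [-0.001 -0.    -1.   ]] [ 0.25933782 -0.12908592 -0.12194733]
wrist (np.int64(2343), np.float64(0.16005349018042947), (0.5419687032699585, -0.2836042046546936), 0.018082305788993835, array([ 0.54297699, -0.2831323 ]))
tool shift mm [ 0.7  1.6 91.5]
```

View pics/w1.png

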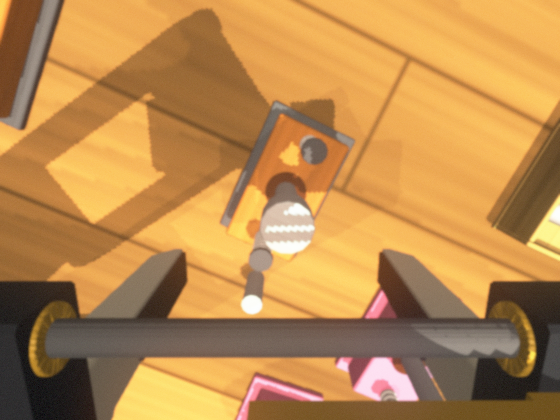

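The wrist view shows the cap at about (288,228), centred between the open fingers. Its radius of 18 mm and height of 160 mm match the task. I'll descend now.

>>> apply_moves:
  series:
    - [[0.5,1,5],[0,0,0]]
    - [[0,0,12],[0,0,0]]
    - [[0,0,14],[0,0,0]]
    - [[0,0,14],[0,0,0]]
    - [[0,0,14],[0,0,0]]
    - [[0,0,12],[0,0,0]]
    - [[0,0,9],[0,0,0]]
    - [[0,0,6],[0,0,0]]
    - [[0,0,4],[0,0,0]]
    - [[0,0,1],[0,0,0]]
    - [[0,0,0],[0,0,0]]
    - [[0,0,0],[0,0,0]]

```text
t: 2.45
tool_pos: [0.5422, -0.2833, 0.3146]
orientation: [3.07, 0.661, 0.001]
force: [0.0, 0.4, -0.5]
opening: 0.0927
gripper_force: 0.0
```

>>> apply_moves:
  series:
    - [[0,0,0],[0,0,0]]
    - [[0,0,0],[0,0,0]]
    - [[0,0,0],[0,0,0]]
    - [[0,0,0],[0,0,0]]
    - [[0,0,0],[0,0,0]]
    - [[0,0,0],[0,0,0]]
    - [[0,0,0],[0,0,0]]
    - [[0,0,0],[0,0,0]]
    - [[0,0,0],[0,0,0]]
    - [[0,0,0],[0,0,0]]
  claw: 0
  newtons: 40

```text
t: 3.28
tool_pos: [0.5422, -0.2842, 0.3139]
orientation: [3.069, 0.66, 0.002]
force: [5.5, -8.6, -5.8]
opening: 0.0352
gripper_force: 40.0
```

>>> apply_moves:
  series:
    - [[0,0.5,0],[0,0,0]]
    - [[0,0.5,0],[0,0,0]]
    - [[0,0,0],[0,0,0]]
    - [[0,0,0],[0,0,0]]

```text
t: 3.62
tool_pos: [0.5425, -0.2846, 0.3137]
orientation: [3.07, 0.66, 0.001]
force: [3.3, -5.0, -3.4]
opening: 0.0351
gripper_force: 40.0
```

>>> apply_moves:
  series:
    - [[0,0.5,0],[0,0,0]]
    - [[0,0.5,0],[0,0,0]]
    - [[0,0,-0.5],[0,0,0]]
    - [[0,0,-1],[0,0,0]]
    - [[0,0,-1],[0,0,0]]
    - [[0,0,-1],[0,0,0]]
    - [[0,0,-1],[0,0,0]]
    - [[0,0,-1],[0,0,0]]
    - [[0,0,-1],[0,0,0]]
    - [[0,0,-1],[0,0,0]]
    - [[0,0,-0.5],[0,0,0]]
    - [[0,0,0],[0,0,0]]

```text
t: 4.62
tool_pos: [0.5427, -0.2849, 0.3216]
orientation: [-3.071, -0.661, 0.001]
force: [3.2, -1.7, -9.2]
opening: 0.0354
gripper_force: 40.0
```

Force 9.2 N at 8 mm matches 6 + 0.4·8, so the block is rising with no slip.

>>> apply_moves:
  series:
    - [[0,0,-0.5],[0,0,0]]
    - [[0,0,-1],[0,0,0]]
    - [[0,0,-1.5],[0,0,0]]
    - [[0,0,-1.5],[0,0,0]]
    - [[0,0,-1.5],[0,0,0]]
    - [[0,0,-1.5],[0,0,0]]
    - [[0,0,-1.5],[0,0,0]]
    - [[0,0,-1.5],[0,0,0]]
    - [[0,0,-1],[0,0,0]]
    - [[0,0,-0.5],[0,0,0]]
    - [[0,0,0],[0,0,0]]
    - [[0,0,0],[0,0,0]]

```text
t: 5.62
tool_pos: [0.5427, -0.2849, 0.3335]
orientation: [-3.071, -0.661, 0.001]
force: [2.7, -0.1, -13.1]
opening: 0.0352
gripper_force: 40.0
```

>>> apply_moves:
  series:
    - [[0,0,0],[0,0,0]]
    - [[0,0,0],[0,0,0]]
    - [[0,0,0],[0,0,0]]
    - [[0,0,0],[0,0,0]]
    - [[0,0,0],[0,0,0]]
    - [[0,0,0],[0,0,0]]
    - [[0,0,0],[0,0,0]]
    - [[0,0,0],[0,0,0]]
    - [[0,0,0],[0,0,0]]
    - [[0,0,0],[0,0,0]]
    - [[0,0,0],[0,0,0]]
    - [[0,0,0],[0,0,0]]

```text
t: 6.62
tool_pos: [0.5427, -0.2849, 0.3336]
orientation: [-3.071, -0.661, 0.0]
force: [0.9, 2.5, -13.7]
opening: 0.0352
gripper_force: 40.0
```

```bash
python3 - <<'E'
from plant import robot
from h import *
c=robot.calibration("side");p,d=robot.read_camera("side")
a=np.load("side0.npy")
cv2.imwrite("pics/s2.png",cv2.resize(p[110:260,180:380],None,fx=3,fy=3))
s=robot.read_state();print(s["tool_pos"],s["force"],s["gripper_force"],s["opening"])
E
```

```text
[ 0.54266924 -0.28493792  0.33360243] [  1.13443846   1.62903507 -12.36396769] 39.99668598175049 0.03569930789890412
```

View pics/s2.png

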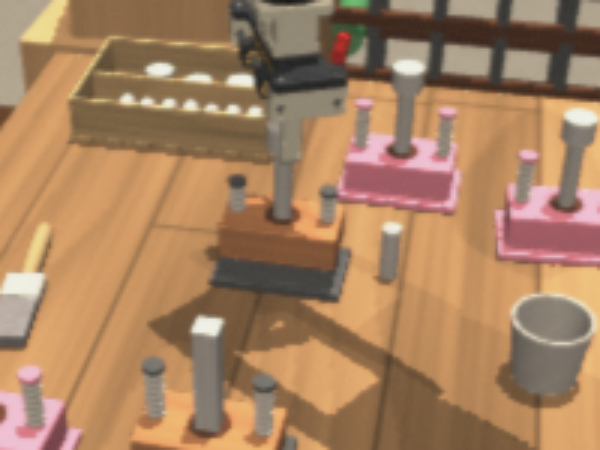

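The crop shows the orange block at about (280,235) lifted clear of its plate, with the rods showing shorter above it and the cap in the fingers. The pull has been held for over a second, so I'll lower it by the same 20 mm.

>>> apply_moves:
  series:
    - [[0,0,0.5],[0,0,0]]
    - [[0,0,1],[0,0,0]]
    - [[0,0,1.5],[0,0,0]]
    - [[0,0,1.5],[0,0,0]]
    - [[0,0,1.5],[0,0,0]]
    - [[0,0,1.5],[0,0,0]]
    - [[0,0,1.5],[0,0,0]]
    - [[0,0,1.5],[0,0,0]]
    - [[0,0,1.5],[0,0,0]]
    - [[0,0,1],[0,0,0]]
    - [[0,0,1],[0,0,0]]
    - [[0,0,1],[0,0,0]]

```text
t: 7.67
tool_pos: [0.5427, -0.285, 0.3189]
orientation: [-3.071, -0.661, 0.0]
force: [-2.2, 4.5, -7.2]
opening: 0.0354
gripper_force: 40.0
```

>>> apply_moves:
  series:
    - [[0,0,1],[0,0,0]]
    - [[0,0,1],[0,0,0]]
    - [[0,0,1],[0,0,0]]
    - [[0,0,1],[0,0,0]]
    - [[0,0,0.5],[0,0,0]]
    - [[0,0,0.5],[0,0,0]]
    - [[0,0,0],[0,0,0]]
    - [[0,0,0],[0,0,0]]
    - [[0,0,0],[0,0,0]]
    - [[0,0,0],[0,0,0]]

```text
t: 8.5
tool_pos: [0.5427, -0.285, 0.3143]
orientation: [3.071, 0.661, 0.0]
force: [-3.6, 5.4, -5.8]
opening: 0.0352
gripper_force: 40.0
```

>>> apply_moves:
  series:
    - [[0,-0.3,0.3],[0,0,0]]
    - [[0,-0.2,0.3],[0,0,0]]
    - [[0,0,0.2],[0,0,0]]
    - [[0,0,0],[0,0,0]]
    - [[0,0,0],[0,0,0]]
    - [[0,0,0],[0,0,0]]

```text
t: 9.0
tool_pos: [0.5426, -0.2848, 0.3138]
orientation: [3.071, 0.66, 0.001]
force: [-3.3, 5.0, -4.1]
opening: 0.0356
gripper_force: 40.0
```

The load is now below the block's own weight, so it is resting down. Releasing and retreating.

>>> apply_moves:
  series:
    - [[0,0,0],[0,0,0]]
    - [[0,0,0],[0,0,0]]
    - [[0,0,0],[0,0,0]]
    - [[0,0,0],[0,0,0]]
    - [[0,0,0],[0,0,0]]
    - [[0,0,0],[0,0,0]]
    - [[0,0,0],[0,0,0]]
    - [[0,0,0],[0,0,0]]
    - [[0,0,0],[0,0,0]]
    - [[0,0,0],[0,0,0]]
  claw: 1

```text
t: 9.83
tool_pos: [0.5425, -0.2846, 0.3129]
orientation: [-3.071, -0.661, 0.0]
force: [-1.0, 0.2, -0.5]
opening: 0.0921
gripper_force: 0.0
```

>>> apply_moves:
  series:
    - [[0,0,-3],[0,0,0]]
    - [[0,0,-6],[0,0,0]]
    - [[0,0,-10],[0,0,0]]
    - [[0,0,-14],[0,0,0]]
    - [[0,0,-14],[0,0,0]]
    - [[0,0,-14],[0,0,0]]
    - [[0,0,-14],[0,0,0]]
    - [[0,0,-10],[0,0,0]]
    - [[0,0,-5],[0,0,0]]
    - [[0,0,0],[0,0,0]]
    - [[0,0,0],[0,0,0]]

```text
t: 10.75
tool_pos: [0.5425, -0.2846, 0.4029]
orientation: [3.071, 0.661, 0.0]
force: [-0.1, 0.4, 0.2]
opening: 0.0934
gripper_force: 0.0
```

```bash
python3 - <<'E'
from plant import robot
from h import *
s=robot.read_state();print(s["t"],s["tool_pos"],s["force"],s["opening"])
c=robot.calibration("wrist");p,d=robot.read_camera("wrist")
print(cap(c,p,d,np.array([.5415,-.2825])))
E
```

```text
10.75 [ 0.54254096 -0.28457685  0.40290901] [-0.06794407  0.41251829  0.16190694] 0.0933524810795882
(np.int64(2364), np.float64(0.16009262859322654), (0.5419908761978149, -0.2837246060371399), 0.018066147342324257, array([ 0.54300624, -0.28320074]))
```

The cap top is back at 160 mm and the gripper is clear of it, so I'm handing in.

```bash
python3 -c "
from plant import robot
print(robot.close_job())"
```

```text
the job is handed in; nothing more can be done
None
```

I proved the capped peg and handed the job in: its block was pulled up about 20 mm at roughly 13 N, held for over a second, eased back down and let go, with the cap top measured back at 160 mm; the judge's result was not shown.

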